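Set the stop jig against its backlash and load the block

TASK

Set the stop jig for the next job, moving its sliding face only with the handwheel: wind it open until the pointer is clearly past the long setting mark (6 mm or so), then wind it back in the closing direction until the pointer stands at the mark, so that the last turn has taken up the play in the drive. Then take the metal block out of its wooden case and stand it on the jig's base plate between the two faces, upright as it was in the case and lengthways from face to face. Leave the jar, the spool and the awl where they are.

Things in the scene. Friction and masses are not known exactly. Their poses are not given: they have to be found in the camera images.
- jig: Stop jig fixed to the bench, grey base plate 110 (x) x 270 (y) x 12 mm; origin at the centre of its underside, yaw up to 0.35 rad. At its +y end a fixed steel face 60 mm wide, its surface at y = +105 mm, top 68 mm above the bench; facing it a sliding face of the same width and height that travels along y. At the -y end (x = 0, y = -95 mm) a round handwheel with a vertical axis.
- wheel (a point): Centre of the handwheel, 62 mm above the bench: a black fluted disc 56 mm in diameter, 24 mm tall, free below to 36 mm above the bench; pinch it across the rim from above at any yaw. Seen from above, counter-clockwise opens the sliding face, clockwise closes it, 12 mm of travel per rad once the play is taken up. The travel needs more than one wrist turn: let go and take it again.
- wheel_play (a joint): Where the wheel stands in the play of the drive, rad: +0.18 = taken up in the opening direction, -0.18 = taken up in the closing direction, between = loose. On each reversal the wheel turns 0.36 rad almost freely (0.03 N m), then drives the face against about 0.22 N m. It stays where it is left.
- carriage (a joint): Travel of the sliding face, m: 0 = gap between the faces 45 mm; grows as it opens towards the jig's -y (gap = 45 mm + travel); end stop at 0.040. The pointer stands at the setting mark at 0.019 (gap 64 mm). It starts between 0 and 0.010.
- pointer (a point): Tip of the small pointer blade at the foot of the sliding face, on the jig's -x side; its edge is in line with the face (local y = 60 mm - travel).
- mark (a point): The long setting mark on the scale strip on the jig's -x side (jig frame x = -40, y = +41 mm, 13 mm up); short ticks every 5 mm either side.
- bed (a point): Point on the top of the base plate, 12 mm above the bench, midway between the faces when the pointer is at the mark (jig frame x = 0, y = +73 mm).
- block: Plain aluminium block 58 (x) x 26 (y) x 40 (z) mm, 0.16 kg, two dots on top. Origin at the centre of its underside, z up. It starts in the case. In the jig its 58 mm length goes along the jig's y, so there it can be held only by its 26 mm sides, the faces rising 16 mm over its top. The bench round world x = 0.66, y = 0.13 (50 mm about) is always clear for putting it down.
- case: Wooden case fixed to the bench, base 110 (x) x 62 (y) x 10 mm, origin at the centre of its underside. The block stands on the base, its length along x, between two cheeks 56 mm long and 12 mm thick that rise to 52 mm above the bench: they cover its long sides (2 mm clear each) to 2 mm above its top, so that only its two end faces can be grasped.
- jar: Teal dye jar, 43 mm in diameter, 50 mm tall, bystander. Origin under its centre.
- spool: Thread spool, 36 x 55 x 70 mm, standing, bystander. Origin under its centre.
- awl: Awl lying flat behind the jig, 25 x 138 x 25 mm, along y, bystander. Origin under its centre.
There are look-alikes about, which are no part of the job. Leave any blue look-alike of the block alone.

How it is judged:
By the outcome, as a careful person would: the job done as asked, in the order asked, and still so for the second after the job is handed in, with the robot touching nothing.
It also fails if it takes over 64 s, if anything falls off the work surface, if the arm or the gripper's body presses on something with over 40 N, if the wrist force passes 120 N, or if a joint passes its speed limit or range.

ROBOT

A 6-joint arm with a two-finger parallel gripper is mounted at the origin on a cart in front of the work surface, level with it; the furniture and walls round the work are solid. World frame = base frame: x ahead of the robot, y to its left, z up, the work surface at z = 0. Lengths are in m, angles in rad, forces in N, time in s.
With the tool pointing down it reaches from about 0.375 to 0.75 m from the base axis. Payload 9 kg.
Tool frame: the origin (TCP) lies between the finger pads; the fingertips stand ahead of it and the grasp point (between the pads) lies 5 mm behind it (env.tip_reach is the z of the fingertips in the tool frame, in m); z points along the fingers, x is the direction in which the jaws open and shut, and the axes are right-handed (so a half turn about z gives the same grasp; the last joint's range is limited). The gripper opens to 85 mm and grips with 20 to 120 N. Pads are 22 mm wide; open, the fingers measure 114 mm over their backs; the gripper's body (76 mm by 85 mm) begins 54 mm behind the grasp point. The pads swing forward as they close: fully open they stand 13 mm farther back than shut.
Start: joints at [0.894, 0.104, 0.097, 1.564, 0, 1.353], TCP at [0.266, 0.538, 0.245] pointing down, gripper open.
Joint ranges: [-2.99, 2.99], [-0.84, 1.86], [-1.1, 1.16], [-1.84, 2.11], [-1.51, 1.56], [-3.14, 3.14]. Speed limits (rad/s): [2.22, 2.22, 2.57, 3.14, 3.14, 3.14].

INTERFACE

Orientations are given as [roll, pitch, yaw] about the fixed x, y, z axes, in that order (R = Rz(yaw) Ry(pitch) Rx(roll)).
In Python, from rig import env gives the robot as it stands. The module is installed in compiled form; this text tells all that it offers.
- The arm moves only by the tool move_arm, never from a script. Its argument "motion" is one flat list of numbers, 5 for each row, row after row: the shift along the tool's x, y, z in m, then the turn about the tool's z in rad, then the closure, from -1 (fully open) to 1 (shut). In form: [dx, dy, dz, roll, claw, dx, dy, dz, roll, claw, ...]. A call has 1 to 12 rows; each row is the pose to reach, as a shift and turn from the pose measured when the call began, along the tool's axes at that moment; what a row does not reach only later rows make up. A row lasts 1/10 s, in which the tool goes at most 50 mm and 8.59 degrees, less where a joint would pass 70% of its speed; a pose out of reach is approached as far as the arm can. A call with a gripper value outside its range is refused whole. The fingers move at their own pace and stop on an object; "newtons" is the grip in N (left out, the last holds). Time passes only in rows, so rows that repeat a pose let the fingers close. It gives the time, the measured TCP pose, the force and the opening at its end, in the units of the state.
- env.sense(): the state, without advancing time (a new reading comes with each control period).
- env.capture(name): name is "side" or "top"; returns (picture, depth): 400x640x3 uint8, red, green, blue; 400x640 float32, m along the optical axis (not along the pixel's ray), 0 where there is no reading.
- env.camera_params(name): a dict with "fx", "fy", "cx", "cy" (pixels), "origin" and "rotation" of the camera in the world. Camera axes: x right, y down, z forward; pixel columns grow to the right and rows downward; lengths in m; the calibration is good to about 2 mm. A picture is of the moment at which its call begins. camera_params takes no time and is no camera call.
- env.job_done(): hands the job in, once; it reports no verdict.
The state is a dict: "time_s": time; "joint_pos": joint angles; "dq": joint speeds; "joint_efforts": joint torques, N m; "eef_pos": TCP position; "tcp_rot": TCP orientation; "force": force on the tool from outside, world axes, zero at the start; "ft_torque": the same for the moment, N m; "opening": opening from 0.0 (shut) to 1.0 (fully open).
Only numpy, scipy, OpenCV 4.12 (cv2) and the standard library are available. Lean on these libraries where they do the work, as an engineer would, in place of code of your own. Each camera call takes 0.05 s, during which the arm holds its last target.

## Working session

There is one attempt and no reset: what is moved stays moved. The work goes in short steps, Python scripts to look and compute and a tool call to move; the robot and the scene stay as the last step left them, time stands still between calls to the robot, and variables do not carry over. Pictures are saved under pics/ and viewed, and the job is handed in when it is done.

Besides the shell and the picture viewer there is one more tool, called after "Emit:" as a command line: name --argument value ..., lists and objects as JSON in quotes. move_arm: Moves the arm, as the interface text tells. Its arguments: {"type":"object","properties":{"motion":{"type":"array"},"newtons":{"type":"number"}},"required":["motion"]}

```bash
mkdir -p pics && cat > h.py <<'E'
import numpy as np, cv2
from rig import env
def cam(n):
    p=env.camera_params(n); return p
def shot(n,f):
    im,d=env.capture(n); cv2.imwrite('pics/%s.png'%f,im[:,:,::-1]); np.save('pics/%s_d.npy'%f,d); np.save('pics/%s.npy'%f,im); return im,d
def ray(n,u,v):
    p=cam(n); R=np.array(p['rotation']).reshape(3,3); o=np.array(p['origin'])
    d=R@np.array([(u-p['cx'])/p['fx'],(v-p['cy'])/p['fy'],1.]); return o,d
def onplane(n,u,v,z):
    o,d=ray(n,u,v); return o+d*(z-o[2])/d[2]
def atdepth(n,u,v,dep):
    o,d=ray(n,u,v); return o+d*dep
def proj(n,P):
    p=cam(n); R=np.array(p['rotation']).reshape(3,3); c=R.T@(np.array(P)-np.array(p['origin']))
    return p['fx']*c[0]/c[2]+p['cx'],p['fy']*c[1]/c[2]+p['cy']
E
python3 - <<'E'
from h import *
np.set_printoptions(precision=4,suppress=True)
print(env.sense(),env.tip_reach)
for n in('top','side'):
    print(cam(n)); shot(n,n+'0')
E
```

```text
{'time_s': 0.0, 'joint_pos': array([0.8943, 0.1047, 0.0965, 1.5639, 0.    , 1.353 ]), 'dq': array([ 0.0006, -0.0001,  0.0015,  0.0006,  0.0006, -0.0035]), 'joint_efforts': array([  0.0037, -55.693 ,  50.3652,   0.0169,  -0.0002,   0.    ]), 'eef_pos': array([0.2655, 0.5377, 0.2445]), 'tcp_rot': array([-3.1413,  0.0012,  1.1121]), 'force': array([-0.6215, -0.8776,  0.5262]), 'ft_torque': array([-0.0117,  0.0195,  0.0432]), 'opening': 0.9957494212741023} 0.014
{'fx': 495.26307860336925, 'fy': 495.26307860336925, 'cx': 322.7174119262375, 'cy': 201.06341049557759, 'origin': array([0.4636, 0.1053, 1.2334]), 'rotation': array([-3.0676,  0.0131, -1.5793])}
{'fx': 367.90984128643515, 'fy': 367.90984128643515, 'cx': 315.61541017163194, 'cy': 196.79222873666973, 'origin': array([ 0.0982, -0.7601,  0.5269]), 'rotation': array([-2.0185,  0.0158, -0.4789])}
```

```bash
sed -i "s/def cam(n):/from scipy.spatial.transform import Rotation as Ro\ndef cam(n):/; s/p=env.camera_params(n); return p/p=dict(env.camera_params(n)); p['rotation']=Ro.from_euler('xyz',p['rotation']).as_matrix(); return p/" h.py && sed -n 1,8p h.py
```

```text
import numpy as np, cv2
from rig import env
from scipy.spatial.transform import Rotation as Ro
def cam(n):
    p=dict(env.camera_params(n)); p['rotation']=Ro.from_euler('xyz',p['rotation']).as_matrix(); return p
def shot(n,f):
    im,d=env.capture(n); cv2.imwrite('pics/%s.png'%f,im[:,:,::-1]); np.save('pics/%s_d.npy'%f,d); np.save('pics/%s.npy'%f,im); return im,d
def ray(n,u,v):
```

View pics/top0.png

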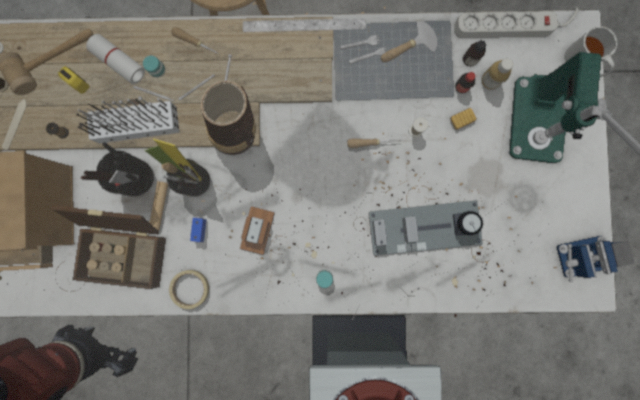

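View pics/side0.png

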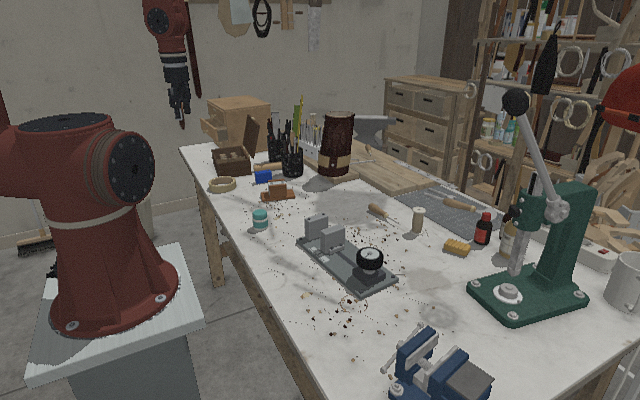

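```bash
python3 - <<'E'
from h import *
im=cv2.imread('pics/top0.png')
cv2.imwrite('pics/jig0.png',cv2.resize(im[190:265,355:490],None,fx=5.8,fy=5.8,interpolation=cv2.INTER_CUBIC))
cv2.imwrite('pics/case0.png',cv2.resize(im[190:310,180:350],None,fx=4.5,fy=4.5,interpolation=cv2.INTER_CUBIC))
im=cv2.imread('pics/side0.png')
cv2.imwrite('pics/sjig0.png',cv2.resize(im[170:300,240:410],None,fx=4.5,fy=4.5,interpolation=cv2.INTER_CUBIC))
np.set_printoptions(precision=3,suppress=True)
print(onplane('top',400,200,0),onplane('top',200,200,0), onplane('side',350,250,0))
E
```

```text
[ 0.556 -0.072  0.   ] [0.561 0.428 0.   ] [ 0.529 -0.102  0.   ]
```

View pics/jig0.png

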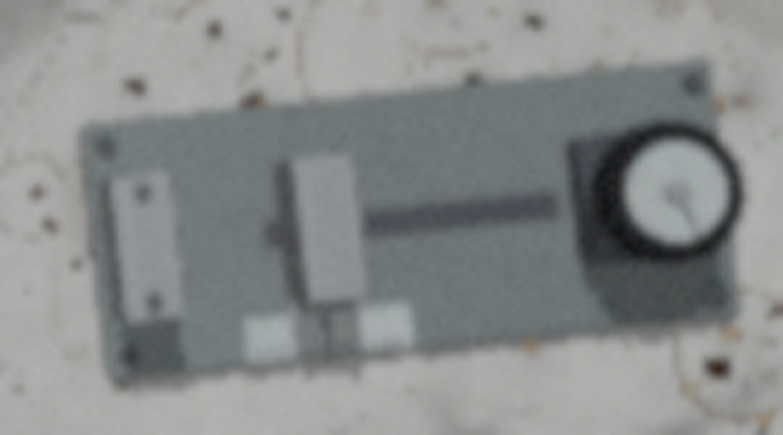

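View pics/case0.png

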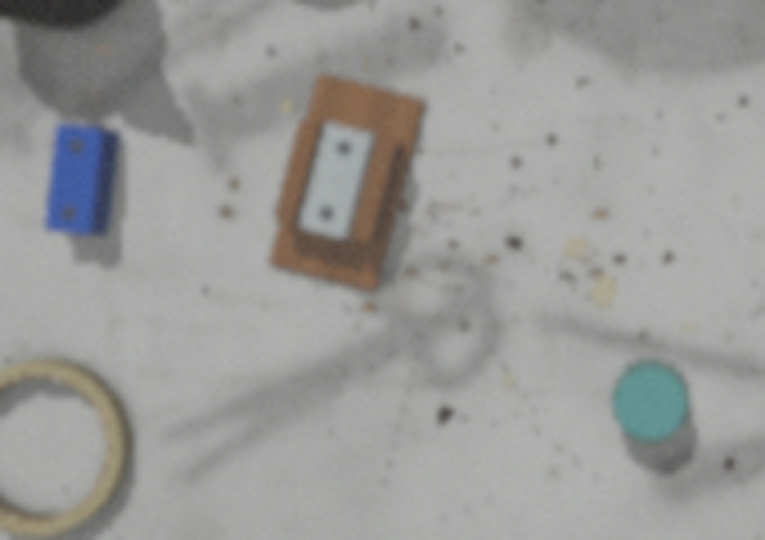

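View pics/sjig0.png

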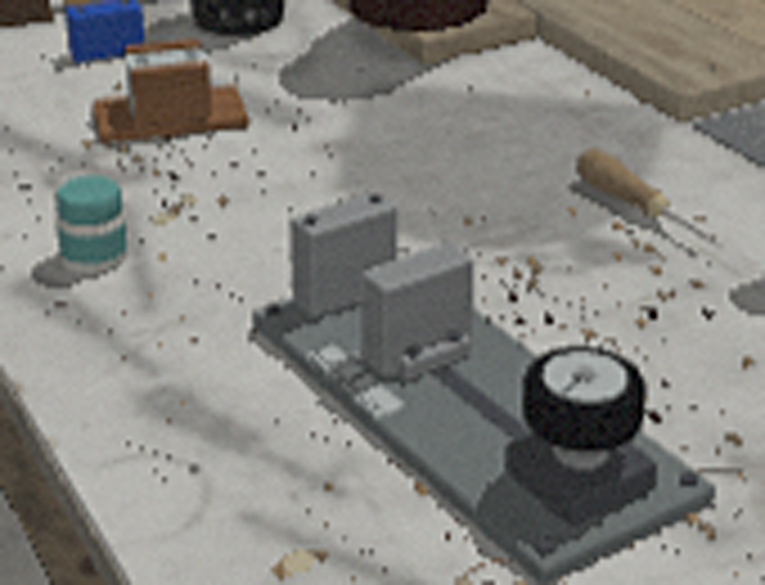

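```bash
cat > m.py <<'E'
from h import *
np.set_printoptions(precision=4,suppress=True)
# jig plate corners by hand-seeded line fits on z=12mm plane: use colour mask
im=np.load('pics/top0.npy'); hsv=cv2.cvtColor(im,cv2.COLOR_RGB2HSV)
s=(slice(190,265),slice(355,490))
g=im[s].astype(int); 
print(im[240,372],im[205,460],im[245,400],im[195,400],im[210,412],im[222,372+10])
E
python3 m.py
python3 - <<'E'
from h import *
np.set_printoptions(precision=4,suppress=True)
def c(x,y):return 355+(x+.5)/5.8-.5,190+(y+.5)/5.8-.5
C=[onplane('top',*c(*p),.012)[:2] for p in((82,125),(707,62),(737,318),(118,388))]
for p in C: print(p)
print('centre',np.mean(C,0), [np.linalg.norm(C[i]-C[(i+1)%4]) for i in range(4)])
for a,b in((0,1),(3,2)):
    d=C[a]-C[b]; print('yaw',np.arctan2(-d[0],d[1]))
print('wheel',onplane('top',*c(672,192),.074))
im,d=np.load('pics/top0.npy'),np.load('pics/top0_d.npy')
m=(im[:,:,0].astype(int)-im[:,:,2]>25)&(im[:,:,0]<190)
m=m.astype(np.uint8); m[:, :225]=0;m[:,290:]=0;m[:195]=0;m[260:]=0
print(cv2.minAreaRect(np.argwhere(m)[:,::-1].astype(np.float32)),m.sum())
E
```

```text
[117 122 122] [111 119 118] [151 158 156] [171 173 169] [113 120 121] [142 146 148]
[0.5282 0.0073]
[ 0.5526 -0.2582]
[ 0.4442 -0.2674]
[ 0.4169 -0.0062]
centre [ 0.4855 -0.1311] [np.float64(0.26665374647604306), np.float64(0.10879099951586856), np.float64(0.26269271040406245), np.float64(0.11214411951228606)]
yaw 0.09140315135844689
yaw 0.10399710082941094
wheel [ 0.4958 -0.2241  0.074 ]
((255.94813537597656, 229.8195343017578), (25.573015213012695, 43.73823547363281), 14.931418418884277) 700
```

```bash
cat > prof.py <<'E'
from h import *
from scipy.ndimage import map_coordinates, gaussian_filter1d
np.set_printoptions(precision=4,suppress=True)
def world(j,p):  # jig pose (x,y,yaw), local pts
    c,s=np.cos(j[2]),np.sin(j[2]); p=np.atleast_2d(p); return np.c_[j[0]+c*p[:,0]-s*p[:,1], j[1]+s*p[:,0]+c*p[:,1], p[:,2]]
def projs(n,P):
    p=cam(n); c=(np.array(P)-p['origin'])@p['rotation']; return np.c_[p['fx']*c[:,0]/c[:,2]+p['cx'],p['fy']*c[:,1]/c[:,2]+p['cy']]
def sample(n,im,P):
    uv=projs(n,P); g=im.astype(float).mean(2) if im.ndim==3 else im
    return map_coordinates(g,[uv[:,1],uv[:,0]],order=1)
def yprof(n,im,j,x0,x1,y0,y1,z,st=.0005):
    ys=np.arange(y0,y1,st); xs=np.linspace(x0,x1,25)
    X,Y=np.meshgrid(xs,ys); v=sample(n,im,world(j,np.c_[X.ravel(),Y.ravel(),np.full(X.size,z)])).reshape(X.shape)
    return ys,v.mean(1)
def xprof(n,im,j,y0,y1,x0,x1,z,st=.0005):
    xs=np.arange(x0,x1,st); ys=np.linspace(y0,y1,25)
    X,Y=np.meshgrid(xs,ys); v=sample(n,im,world(j,np.c_[X.ravel(),Y.ravel(),np.full(X.size,z)])).reshape(X.shape)
    return xs,v.mean(0)
def edges(t,v,k=4,thr=1.0):
    g=np.gradient(gaussian_filter1d(v,2)); out=[]
    for i in range(2,len(g)-2):
        a=abs(g[i])
        if a>thr and a>=abs(g[i-1]) and a>abs(g[i+1]):
            d=(abs(g[i-1])-abs(g[i+1]))/(2*(abs(g[i-1])+abs(g[i+1])-2*a)+1e-12)
            out.append((round(float(t[i]+d*(t[1]-t[0]))*1000,2),round(float(g[i]),2)))
    return out
E
python3 - <<'E'
from prof import *
im=np.load('pics/top0.npy'); j=(.4855,-.1311,.098)
for y0,y1 in((-.12,-.06),(-.03,.03),(.05,.1)):
    for a in(-.07,.045): print('x',y0,edges(*xprof('top',im,j,y0,y1,a,a+.025,.012)))
for x0,x1 in((-.05,-.02),(-.02,.02),(.02,.05)):
    for a in(-.15,.125): print('y',x0,edges(*yprof('top',im,j,x0,x1,a,a+.025,.012)))
for x0,x1 in((-.025,-.005),(.005,.025)):
    t,v=yprof('top',im,j,x0,x1,.02,.14,.068);print(edges(t,v,thr=.6))
t,v=yprof('top',im,j,-.047,-.033,-.0,.1,.013);print(edges(t,v,thr=.6)); print(v[::4].round())
E
```

```text
x -0.12 [(-56.16, -4.27)]
x -0.12 [(56.08, 3.55)]
x -0.03 [(-56.46, -4.38), (-49.94, 1.72)]
x -0.03 [(56.17, 3.92)]
x 0.05 [(-56.69, -4.03), (-49.89, 1.68)]
x 0.05 [(56.85, 2.84)]
y -0.05 [(-133.48, -5.25)]
y -0.05 [(129.33, 2.22), (136.08, 4.48)]
y -0.02 [(-139.96, -6.76), (-131.83, 3.32)]
y -0.02 [(126.11, -2.42), (130.47, 2.3), (136.46, 4.13)]
y 0.02 [(-133.86, -4.37)]
y 0.02 [(130.06, 1.49), (136.71, 3.84)]
[(31.82, 2.68), (55.92, -6.03), (63.92, 3.26), (106.08, 2.53), (114.56, -1.77), (120.97, 1.83), (129.7, -5.3), (136.23, 2.76), (137.31, 2.77)]
[(31.67, 3.02), (55.92, -6.05), (63.84, 3.0), (106.02, 2.45), (113.98, -1.2), (120.35, 1.39), (129.62, -5.49), (135.25, 2.39)]
[(4.85, 3.87), (26.96, -4.25), (38.43, -1.94), (43.11, 1.71), (54.46, 3.45), (75.64, -3.41)]
[118. 122. 134. 151. 161. 164. 165. 164. 163. 164. 164. 163. 160. 148.
 129. 119. 115. 115. 115. 108.  99. 101. 109. 113. 115. 116. 123. 135.
 149. 159. 162. 163. 162. 161. 162. 162. 159. 152. 138. 126. 122. 121.
 121. 121. 120. 120. 120. 119. 119. 119.]
```

```bash
cat > go.py <<'E'
import sys
from h import *
def rel(x,y,z,yaw):
    s=env.sense(); p=s['eef_pos']; R=Ro.from_euler('xyz',s['tcp_rot']).as_matrix()
    d=R.T@(np.array([x,y,z])-p); r=-(yaw-s['tcp_rot'][2]); r=(r+np.pi)%(2*np.pi)-np.pi
    print('t',round(s['time_s'],2),'pos',p.round(4),'rot',s['tcp_rot'].round(4),'F',s['force'].round(1),'j6',s['joint_pos'][[0,5]].round(3),'open',round(s['opening'],3))
    print('d',d.round(4),'roll',round(r,3),'(or',round(r-np.sign(r)*np.pi,3),') rows',max(np.linalg.norm(d)/.05,abs(r)/.15))
if __name__=='__main__': rel(*map(float,sys.argv[1:5]))
E
python3 go.py .4953 -.2243 .13 -.4
```

```text
t 0.1 pos [0.2655 0.5377 0.2446] rot [-3.1414e+00  1.1000e-03  1.1120e+00] F [0.1 0.6 0.2] j6 [0.894 1.353] open 0.997
d [-0.5813  0.5435  0.1152] roll 1.512 (or -1.63 ) rows 16.082644855671706
```

Emit:
move_arm --motion '[-0.581, 0.543, 0.06, 1.512, -1, -0.581, 0.543, 0.06, 1.512, -1, -0.581, 0.543, 0.06, 1.512, -1, -0.581, 0.543, 0.06, 1.512, -1, -0.581, 0.543, 0.06, 1.512, -1, -0.581, 0.543, 0.06, 1.512, -1, -0.581, 0.543, 0.06, 1.512, -1, -0.581, 0.543, 0.06, 1.512, -1, -0.581, 0.543, 0.06, 1.512, -1, -0.581, 0.543, 0.06, 1.512, -1, -0.581, 0.543, 0.06, 1.512, -1, -0.581, 0.543, 0.06, 1.512, -1]' --newtons 50

```text
time_s: 1.3
eef_pos: [0.4382, -0.037, 0.1998]
tcp_rot: [3.141, -0.0, -0.401]
force: [0.6, 0.1, -0.8]
opening: 0.997
```

```bash
python3 go.py .4953 -.2243 .12 -.4
```

```text
t 1.3 pos [ 0.4382 -0.037   0.1998] rot [ 3.1406 -0.     -0.401 ] F [ 0.6  0.1 -0.8] j6 [-0.383  1.589] open 0.997
d [0.1256 0.15   0.08  ] roll -0.001 (or 3.141 ) rows 4.228123191863855
```

Emit:
move_arm --motion '[0.1256, 0.15, 0.07, 0, -1, 0.1256, 0.15, 0.07, 0, -1, 0.1256, 0.15, 0.08, 0, -1, 0.1256, 0.15, 0.08, 0, -1, 0.1256, 0.15, 0.08, 0, -1, 0.1256, 0.15, 0.08, 0, -1]'

```text
time_s: 1.9
eef_pos: [0.4944, -0.2251, 0.1182]
tcp_rot: [3.141, 0.003, -0.403]
force: [-0.9, 0.8, -0.2]
opening: 1.002
```

```bash
python3 - <<'E'
from h import *
im,d=shot('top','top1')
cv2.imwrite('pics/w1.png',cv2.resize(im[180:275,355:520,::-1],None,fx=4.5,fy=4.5,interpolation=cv2.INTER_CUBIC))
im,d=shot('side','side1')
cv2.imwrite('pics/sw1.png',cv2.resize(im[150:310,260:440,::-1],None,fx=3.7,fy=3.7,interpolation=cv2.INTER_CUBIC))
E
python3 go.py .4953 -.2243 .057 -.4
```

```text
t 2.0 pos [ 0.495  -0.2235  0.1202] rot [ 3.1411e+00  7.0000e-04 -4.0090e-01] F [0.3 0.1 1.5] j6 [-0.665  1.307] open 1.003
d [0.0006 0.0006 0.0632] roll -0.001 (or 3.141 ) rows 1.2636300138406464
```

View pics/w1.png

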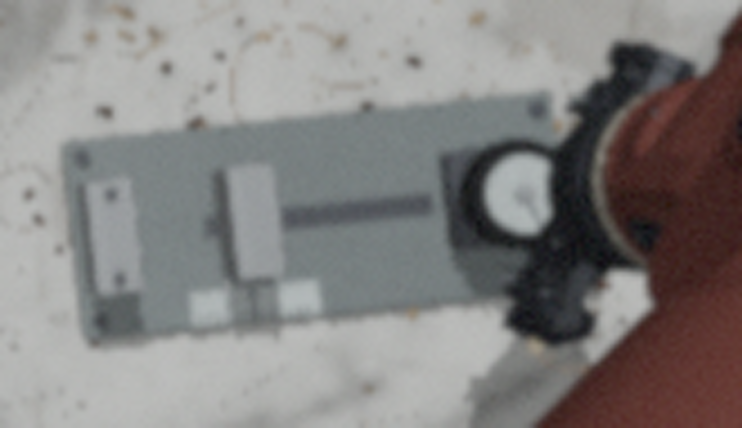

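View pics/sw1.png

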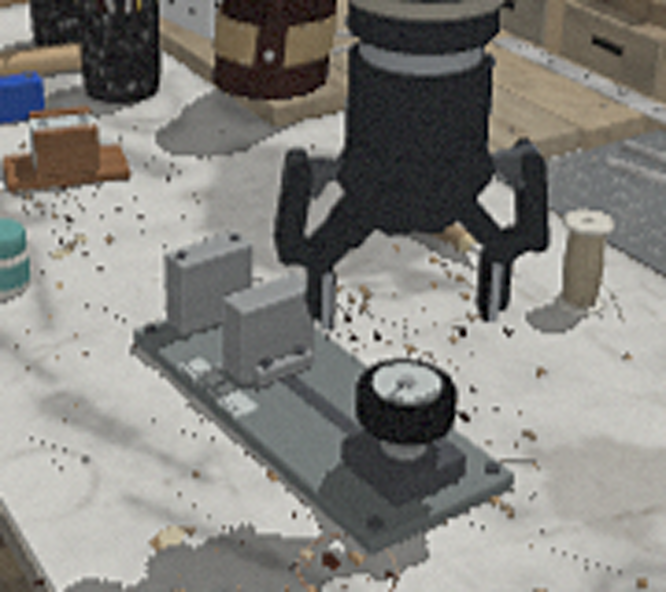

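Emit:
move_arm --motion '[0, 0, 0.03, 0, -1, 0, 0, 0.061, 0, -1, 0, 0, 0.061, 0, -1, 0, 0, 0.061, 0, -1]'

```text
time_s: 2.4
eef_pos: [0.4951, -0.2224, 0.0604]
tcp_rot: [3.141, 0.001, -0.4]
force: [0.1, 0.1, 0.2]
opening: 1.0
```

Emit:
move_arm --motion '[0, 0, 0.0, 0, 1, 0, 0, 0.0, 0, 1, 0, 0, 0.0, 0, 1, 0, 0, 0, 0, 1, 0, 0, 0, 0, 1, 0, 0, 0, 0, 1]'

```text
time_s: 3.0
eef_pos: [0.4978, -0.2237, 0.0637]
tcp_rot: [3.141, -0.006, -0.399]
force: [5.9, 0.8, 7.9]
opening: 0.634
```

```bash
python3 go.py .4953 -.2243 .057 -.4; python3 -c "
from rig import env; print(env.sense()['ft_torque'],env.sense()['joint_efforts'])"
```

```text
t 3.0 pos [ 0.4978 -0.2237  0.0637] rot [ 3.1408 -0.0064 -0.3991] F [5.9 0.8 7.9] j6 [-0.663  1.307] open 0.634
d [-0.0021  0.0016  0.0067] roll 0.001 (or -3.141 ) rows 0.14332540943031924
[ 0.11869493 -1.05550004  0.01462549] [-1.55492797e+00 -4.28773642e+01  4.25897384e+01  1.48365319e+00
 -1.09036591e+00  3.22057132e-02]
```

Emit:
move_arm --motion '[0, 0, 0.0, -0.1, 1, 0, 0, 0.0, -0.2, 1, 0, 0, 0.0, -0.3, 1, 0, 0, 0, -0.4, 1, 0, 0, 0, -0.5, 1, 0, 0, 0, -0.6, 1, 0, 0, 0, -0.6, 1]'

```text
time_s: 3.7
eef_pos: [0.4977, -0.2236, 0.0639]
tcp_rot: [3.137, -0.005, 0.202]
force: [-1.3, -1.0, -4.8]
opening: 0.636
```

```bash
cat > gap.py <<'E'
import sys
from prof import *
im,d=shot('top',sys.argv[1]); j=(.4854,-.1298,.098)
if len(sys.argv)>2:
    ima,_=zip(*[env.capture('top') for _ in range(int(sys.argv[2]))]); im=np.mean([im,*ima],0)
s=[edges(*yprof('top',im,j,a,a+.02,.0,.1,.068),thr=1.5) for a in(-.025,-.01,.005)]
f=[edges(*yprof('top',im,j,a,a+.02,.098,.111,.068),thr=.8) for a in(-.025,-.01,.005)]
for a in s+f: print(a)
s2=env.sense(); print('F',s2['force'].round(1),'T',s2['ft_torque'].round(2),'yaw',s2['tcp_rot'][2],'pos',s2['eef_pos'].round(4),s2['time_s'])
im=np.uint8(im); cv2.imwrite('pics/%s_z.png'%sys.argv[1],cv2.resize(im[190:265,355:490,::-1],None,fx=5.8,fy=5.8,interpolation=cv2.INTER_CUBIC))
E
python3 gap.py g1
```

```text
[(25.47, 2.78), (50.11, -6.42), (57.98, 3.76)]
[(25.0, 4.14), (50.0, -6.44), (58.01, 2.01), (69.75, 1.52)]
[(25.42, 3.24), (49.97, -6.42), (57.89, 3.24)]
[(104.84, 2.45)]
[(104.66, 2.54)]
[(104.75, 2.49)]
F [-0.6  0.1 -4.1] T [0.06 0.24 0.01] yaw 0.19887371970193057 pos [ 0.4977 -0.2236  0.0639] 3.75
```

View pics/g1_z.png

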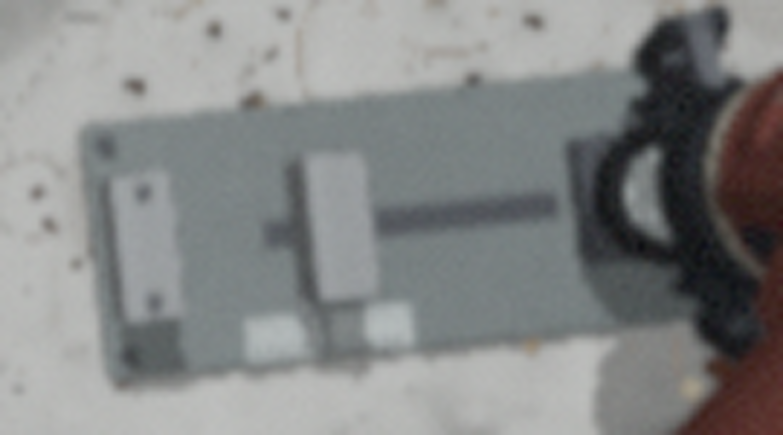

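Emit:
move_arm --motion '[0, 0, 0.0, -0.12, 1, 0, 0, 0.0, -0.24, 1, 0, 0, 0.0, -0.36, 1, 0, 0, 0, -0.48, 1, 0, 0, 0, -0.6, 1, 0, 0, 0, -0.72, 1, 0, 0, 0, -0.84, 1, 0, 0, 0, -0.96, 1, 0, 0, 0, -1.08, 1, 0, 0, 0, -1.2, 1, 0, 0, 0, -1.28, 1, 0, 0, 0, -1.28, 1]'

```text
time_s: 4.95
eef_pos: [0.4974, -0.2239, 0.0639]
tcp_rot: [3.137, 0.003, 1.477]
force: [-2.6, -2.1, -6.7]
opening: 0.639
```

```bash
python3 gap.py g2 3; python3 - <<'E'
from h import *
im,d=shot('side','side2')
cv2.imwrite('pics/sw2.png',cv2.resize(im[210:290,290:370,::-1],None,fx=7,fy=7,interpolation=cv2.INTER_CUBIC))
E
```

```text
[(10.73, 2.87), (34.75, -6.41), (43.13, 3.49)]
[(9.96, 4.24), (34.7, -6.52), (43.24, 2.0), (69.34, 1.66)]
[(10.14, 3.14), (34.68, -6.54), (43.25, 3.06)]
[(104.92, 2.52)]
[(104.83, 2.58)]
[(104.78, 2.64)]
F [-3.7 -4.  -4.7] T [-0.66  0.74  0.  ] yaw 1.4757748987856314 pos [ 0.4974 -0.2239  0.0639] 5.15
```

View pics/g2_z.png

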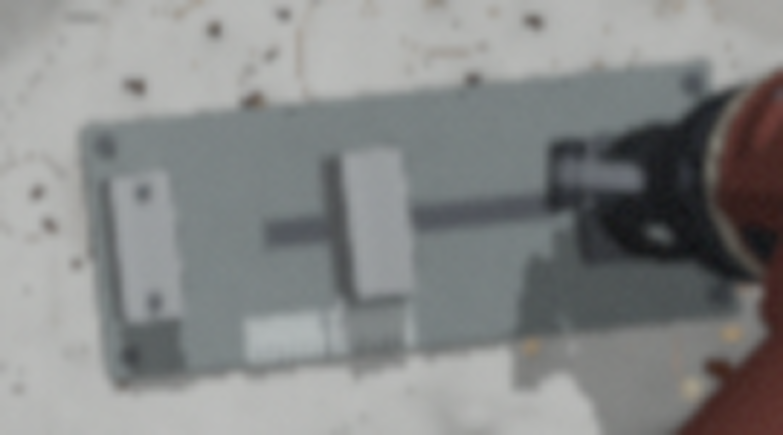

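View pics/sw2.png

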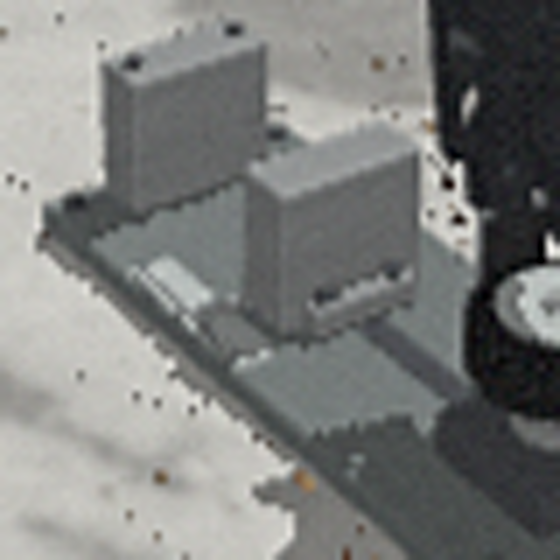

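```bash
python3 - <<'E'
from prof import *
im=np.load('pics/g2.npy').astype(float); j=(.4854,-.1298,.098)
for x0,x1 in((-.047,-.043),(-.043,-.039),(-.039,-.034),(-.035,-.03)):
    t,v=yprof('top',im,j,x0,x1,.03,.046,.013,.001);print(x0,v.round())
    t,v=yprof('top',im,j,x0,x1,.0,.08,.013);print(edges(t,v,thr=.3))
E
```

```text
-0.047 [134. 141. 147. 152. 157. 160. 162. 163. 162. 158. 157. 163. 169. 172.
 173. 174.]
[(2.14, 2.83), (7.37, -2.99), (23.51, -0.42), (31.47, 2.94), (38.26, -0.82), (41.38, 2.27), (74.84, -3.6)]
-0.043 [136. 141. 146. 151. 156. 159. 162. 164. 161. 157. 158. 162. 166. 171.
 175. 178.]
[(2.15, 2.29), (7.19, -2.14), (31.83, 2.47), (38.06, -1.07), (42.36, 2.21), (74.4, -3.73)]
-0.039 [129. 133. 139. 146. 152. 155. 158. 157. 153. 150. 152. 154. 158. 164.
 168. 170.]
[(1.56, 1.54), (6.26, -1.74), (32.4, 3.01), (37.7, -1.14), (42.56, 2.33), (64.34, -0.34), (74.28, -3.52)]
-0.035 [117. 123. 131. 140. 143. 144. 145. 142. 140. 139. 140. 140. 143. 146.
 148. 150.]
[(5.52, -1.94), (24.83, -0.74), (31.58, 3.66), (37.24, -0.81), (42.49, 1.19), (56.73, 0.47), (61.73, -0.44), (74.17, -2.12)]
```

```bash
python3 - <<'E'
from prof import *
im=np.load('pics/side2.npy').astype(float); j=(.4854,-.1298,.098)
# show jig grid overlay points to check calibration of the side cam
for p in((-.055,-.135,.012),(-.055,.135,.012),(.055,.135,.012),(-.03,.105,.068),(.03,.105,.068),(-.03,.0347,.068),(-.04,.041,.013)):
    print(p,projs('side',world(j,p))[0].round(1))
for a in(-.025,-.01,.005):
    for r in((.0,.055),(.085,.14)):
        t,v=yprof('side',im,j,a,a+.02,*r,.068); print(a,r,edges(t,v,thr=.8))
for x0,x1 in((-.047,-.043),(-.043,-.039),(-.039,-.034)):
    t,v=yprof('side',im,j,x0,x1,.0,.08,.013,.002);print(x0,v.round())
v=cv2.resize(np.uint8(im)[215:275,295:355,::-1],None,fx=10,fy=10,interpolation=cv2.INTER_NEAREST)
for p in((-.055,.135,.012),(-.03,.105,.068),(.03,.105,.068),(-.03,.0347,.068),(.03,.0347,.068),(-.04,.041,.013),(-.035,.041,.013),(-.047,.041,.013)):
    u=projs('side',world(j,p))[0]; cv2.circle(v,(int((u[0]-295+.5)*10),int((u[1]-215+.5)*10)),3,(0,0,255),-1)
cv2.imwrite('pics/sw2b.png',v)
E
```

```text
(-0.055, -0.135, 0.012) [358.7 296.5]
(-0.055, 0.135, 0.012) [293.3 238.7]
(0.055, 0.135, 0.012) [327.8 226.6]
(-0.03, 0.105, 0.068) [306.9 222. ]
(0.03, 0.105, 0.068) [326.5 215.5]
(-0.03, 0.0347, 0.068) [322.5 234. ]
(-0.04, 0.041, 0.013) [317.8 253.4]
-0.025 (0.0, 0.055) [(9.68, 4.27), (34.75, -3.94), (42.59, -0.99)]
-0.025 (0.085, 0.14) [(102.33, 3.57), (113.63, -3.41), (123.99, 4.44), (133.94, -1.15), (138.32, 0.97)]
-0.01 (0.0, 0.055) [(9.47, 4.33), (42.58, -1.83), (49.99, 1.64)]
-0.01 (0.085, 0.14) [(102.35, 3.73), (128.32, 3.18)]
0.005 (0.0, 0.055) [(9.44, 4.34), (34.41, 3.54)]
0.005 (0.085, 0.14) [(87.83, -0.91), (102.4, 3.73), (110.48, -1.04), (119.4, 0.96), (130.03, 2.1)]
-0.047 [129. 141. 155. 164. 132.  97.  94. 104. 107. 104. 106. 100.  99.  96.
  92.  92. 105. 125. 130. 145. 145. 134. 140. 144. 157. 153. 152. 157.
 148. 157. 154. 154. 161. 155. 162. 150. 144. 151. 137. 124.]
-0.043 [127. 144. 153. 137. 116. 106. 110. 112. 113. 114. 113. 115. 116. 114.
 113. 106. 100. 103. 104. 113. 137. 165. 183. 180. 176. 175. 174. 176.
 172. 170. 170. 171. 181. 182. 177. 176. 153. 130. 119. 119.]
-0.039 [127. 137. 156. 158. 129. 114. 114. 114. 115. 116. 117. 116. 115. 114.
 114. 114. 109. 103. 102. 109. 127. 154. 179. 190. 189. 188. 187. 187.
 187. 186. 185. 185. 186. 188. 189. 185. 174. 152. 131. 121.]
```

View pics/sw2b.png

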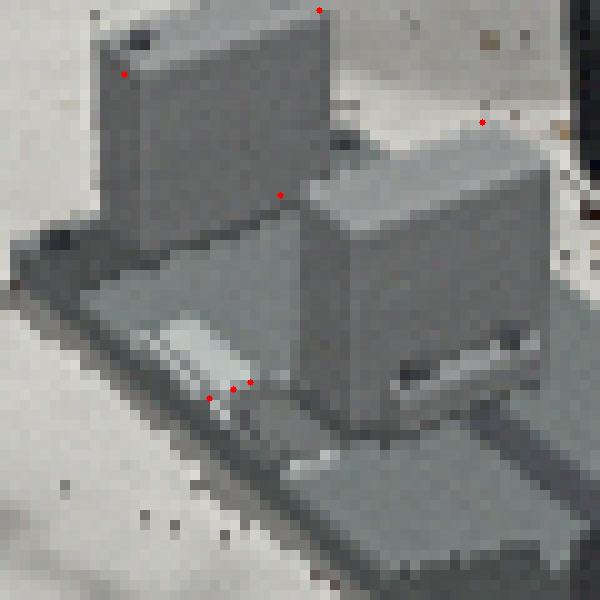

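```bash
python3 - <<'E'
from prof import *
ims=[env.capture('top')[0].astype(float) for _ in range(8)]
im=np.mean(ims,0); np.save('pics/g2avg.npy',im)
j=(.4854,-.1298,.098); g=im.mean(2)
from scipy.optimize import curve_fit
U,V=np.meshgrid(np.arange(380,435),np.arange(235,258))
L=[]
p=cam('top')
for u,v in zip(U.ravel(),V.ravel()):
    w=onplane('top',u,v,.013); dx,dy=w[0]-j[0],w[1]-j[1]; c,s=np.cos(j[2]),np.sin(j[2]); L.append((c*dx+s*dy,-s*dx+c*dy,g[v,u]))
L=np.array(L)*[1000,1000,1]
for v in range(240,256):
    print(v,[ (round(L[i,1],1),round(L[i,0]),round(L[i,2])) for i in range(len(L)) if V.ravel()[i]==v and 33<L[i,1]<52 and -52<L[i,0]<-28])
E
```

```text
240 []
241 [(np.float64(35.3), -28, 124)]
242 [(np.float64(50.2), -29, 131), (np.float64(47.8), -29, 131), (np.float64(45.3), -30, 132), (np.float64(42.9), -30, 131), (np.float64(40.5), -30, 130), (np.float64(38.0), -30, 129), (np.float64(35.6), -31, 132), (np.float64(33.2), -31, 137)]
243 [(np.float64(50.5), -31, 141), (np.float64(48.1), -32, 144), (np.float64(45.6), -32, 146), (np.float64(43.2), -32, 144), (np.float64(40.8), -32, 140), (np.float64(38.3), -33, 140), (np.float64(35.9), -33, 148), (np.float64(33.5), -33, 148)]
244 [(np.float64(50.8), -34, 161), (np.float64(48.4), -34, 164), (np.float64(45.9), -34, 165), (np.float64(43.5), -35, 162), (np.float64(41.1), -35, 150), (np.float64(38.6), -35, 149), (np.float64(36.2), -35, 161), (np.float64(33.8), -36, 153)]
245 [(np.float64(51.1), -36, 175), (np.float64(48.6), -37, 176), (np.float64(46.2), -37, 176), (np.float64(43.8), -37, 171), (np.float64(41.4), -37, 155), (np.float64(38.9), -38, 150), (np.float64(36.5), -38, 162), (np.float64(34.1), -38, 153)]
246 [(np.float64(51.4), -39, 179), (np.float64(48.9), -39, 180), (np.float64(4
[... 569 characters left out ...]
p.float64(39.8), -45, 156), (np.float64(37.4), -45, 164), (np.float64(34.9), -45, 162)]
249 [(np.float64(49.8), -46, 173), (np.float64(47.4), -46, 174), (np.float64(44.9), -47, 172), (np.float64(42.5), -47, 167), (np.float64(40.1), -47, 151), (np.float64(37.7), -48, 160), (np.float64(35.2), -48, 158)]
250 [(np.float64(50.1), -49, 167), (np.float64(47.7), -49, 167), (np.float64(45.2), -49, 163), (np.float64(42.8), -49, 158), (np.float64(40.4), -50, 142), (np.float64(38.0), -50, 149), (np.float64(35.5), -50, 150), (np.float64(33.1), -50, 145)]
251 [(np.float64(50.4), -51, 149), (np.float64(48.0), -51, 149), (np.float64(45.5), -52, 145), (np.float64(43.1), -52, 141)]
252 []
253 []
254 []
255 []
```

Emit:
move_arm --motion '[0, 0, 0.0, 0.12, 1, 0, 0, 0.0, 0.24, 1, 0, 0, 0.0, 0.36, 1, 0, 0, 0, 0.48, 1, 0, 0, 0, 0.56, 1, 0, 0, 0, 0.64, 1, 0, 0, 0, 0.7, 1, 0, 0, 0, 0.7, 1, 0, 0, 0, 0.7, 1]'

```text
time_s: 6.5
eef_pos: [0.4975, -0.2237, 0.0639]
tcp_rot: [3.136, -0.001, 0.778]
force: [-1.7, -1.6, -6.4]
opening: 0.629
```

```bash
python3 gap.py g3 5
```

```text
[(14.76, 2.67), (38.98, -6.44), (47.43, 3.43)]
[(14.24, 4.17), (38.97, -6.59), (47.8, 2.03), (69.15, 1.63)]
[(14.68, 3.19), (38.95, -6.55), (47.44, 3.2)]
[(104.81, 2.5)]
[(104.74, 2.58)]
[(104.75, 2.53)]
F [-0.6 -1.  -5.3] T [0.01 0.13 0.01] yaw 0.7772915110498169 pos [ 0.4975 -0.2237  0.0639] 6.8
```

View pics/g3_z.png

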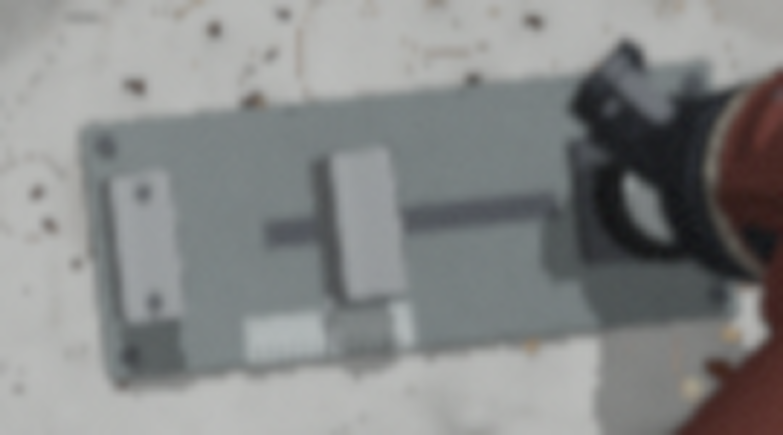

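Emit:
move_arm --motion '[0, 0, 0.0, 0.06, 1, 0, 0, 0.0, 0.128, 1, 0, 0, 0.0, 0.128, 1]'

```text
time_s: 7.1
eef_pos: [0.4975, -0.2237, 0.0639]
tcp_rot: [3.136, -0.002, 0.649]
force: [-0.4, -0.2, -5.4]
opening: 0.636
```

```bash
python3 gap.py g4 7; python3 - <<'E'
from prof import *
env_im=np.load('pics/g4.npy').astype(float); j=(.4854,-.1298,.098)
for x0,x1 in((-.054,-.05),(-.05,-.046),(-.046,-.042),(-.042,-.038),(-.038,-.034)):
    t,v=yprof('top',env_im,j,x0,x1,.03,.05,.013,.001);print(x0,v.round())
E
```

```text
[(16.09, 2.74), (40.55, -6.42), (48.84, 3.5)]
[(15.74, 4.19), (40.49, -6.5), (49.13, 1.88), (69.24, 1.58)]
[(15.98, 3.15), (40.42, -6.54), (48.85, 3.18)]
[(104.89, 2.48)]
[(104.83, 2.57)]
[(104.77, 2.6)]
F [-0.4 -0.4 -6.6] T [0.01 0.15 0.01] yaw 0.6498265891714532 pos [ 0.4975 -0.2237  0.0639] 7.5
-0.054 [114. 115. 115. 116. 119. 123. 126. 130. 133. 134. 133. 135. 139. 143.
 143. 143. 143. 145. 146. 147. 147.]
-0.05 [120. 120. 121. 123. 125. 128. 132. 136. 140. 142. 144. 151. 159. 165.
 165. 166. 167. 169. 170. 169. 168.]
-0.046 [127. 128. 128. 129. 129. 129. 131. 133. 139. 146. 152. 160. 168. 172.
 175. 177. 178. 178. 178. 178. 177.]
-0.042 [129. 129. 129. 128. 128. 128. 128. 128. 132. 136. 143. 151. 159. 167.
 174. 177. 179. 180. 180. 180. 180.]
-0.038 [123. 123. 123. 123. 122. 122. 122. 122. 122. 123. 130. 138. 147. 157.
 165. 168. 172. 172. 172. 172. 172.]
```

View pics/g4_z.png

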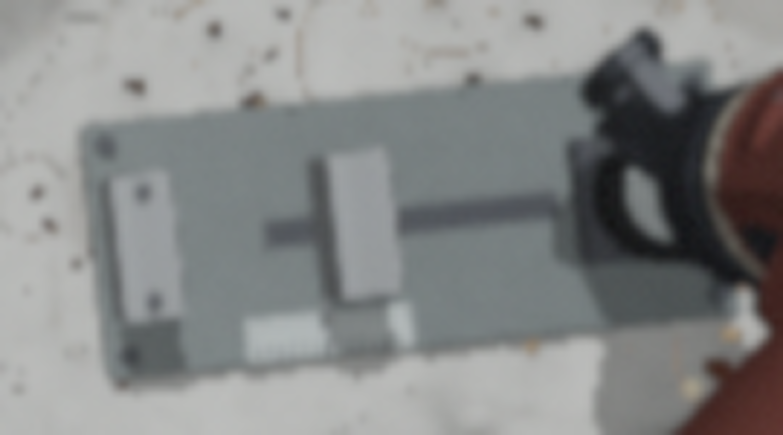

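Emit:
move_arm --motion '[0, 0, 0, 0, -1, 0, 0, 0, 0, -1, 0, 0, 0, 0, -1, 0, 0, 0, 0, -1, 0, 0, -0.04, 0, -1, 0, 0, -0.09, 0, -1, 0, 0, -0.14, 0, -1, 0, 0, -0.14, 0, -1]'

```text
time_s: 8.3
eef_pos: [0.4994, -0.2251, 0.212]
tcp_rot: [3.125, -0.005, 0.65]
force: [0.9, 0.1, 0.0]
opening: 1.0
```

```bash
python3 gap.py g5 7; python3 - <<'E'
from prof import *
im=np.load('pics/g5.npy')
# case / block from top view
import math
g=im.astype(int)
sub=g[205:255,230:285]
bl=(sub.min(2)>150)&(abs(sub[:,:,0]-sub[:,:,2])<25)
lab=cv2.connectedComponentsWithStats(bl.astype(np.uint8))
for s,c in zip(lab[2],lab[3]): print(s,c+[230,205])
hs=cv2.resize(np.uint8(sub[:,:,::-1]),None,fx=11,fy=11,interpolation=cv2.INTER_NEAREST); cv2.imwrite('pics/case1.png',hs)
E
```

```text
[(16.1, 2.76), (40.53, -6.32), (48.83, 3.42)]
[(15.69, 4.13), (40.47, -6.39), (49.19, 1.89), (69.24, 1.54)]
[(16.01, 3.12), (40.4, -6.46), (48.87, 3.12)]
[(104.88, 2.45)]
[(104.81, 2.56)]
[(104.79, 2.58)]
F [0.2 0.3 0.1] T [-0.05 -0.05  0.03] yaw 0.649877807471744 pos [ 0.4963 -0.2228  0.2026] 8.7
[   0    0   55   50 1334] [256.4175 229.0442]
[ 0  0 19 11 86] [236.3721 207.6512]
[29  0  1  1  1] [259. 205.]
[ 35   0  20  50 629] [277.5485 228.4642]
[12  4  1  1  1] [242. 209.]
[  0   8  27  42 487] [237.0349 235.9877]
[ 17  13  15  24 212] [253.9906 229.6132]
```

View pics/case1.png

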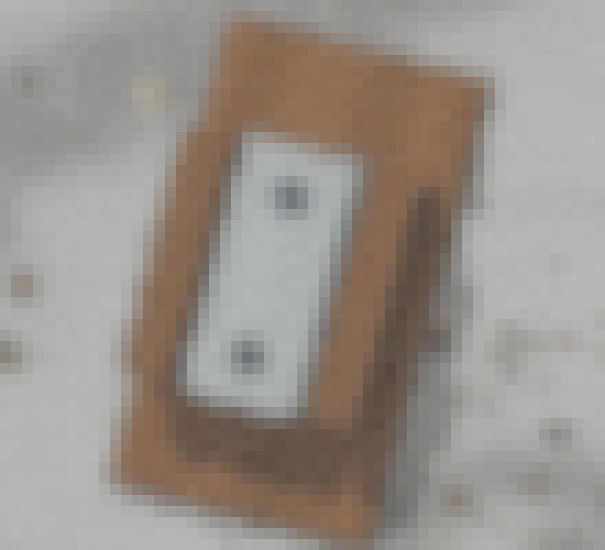

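```bash
python3 - <<'E'
from prof import *
im=np.load('pics/top0.npy').astype(np.uint8)
g=cv2.cvtColor(im,cv2.COLOR_RGB2GRAY)
sub=g[205:245,450:492]
bw=(sub>130).astype(np.uint8); n,l,st,ce=cv2.connectedComponentsWithStats(bw)
for s,c in zip(st,ce):
    if 60<s[4]<400: print('white',s,onplane('top',c[0]+450,c[1]+205,.074))
bk=(sub<62).astype(np.uint8); cs,_=cv2.findContours(bk,cv2.RETR_EXTERNAL,cv2.CHAIN_APPROX_NONE); c=max(cs,key=cv2.contourArea); (x,y),r=cv2.minEnclosingCircle(c); print('blk',x,y,r,onplane('top',x+450,y+205,.068))
a=onplane('top',255.95,222.4,.05);b=onplane('top',252.05,236.9,.05); d=a-b; print('block',(a+b)/2,'yaw',np.arctan2(d[1],d[0]),np.linalg.norm(d))
sub=im[205:255,230:285]; m=((sub.min(2)>150)&(abs(sub[:,:,0].astype(int)-sub[:,:,2])<25)).astype(np.uint8)
n,l,st,ce=cv2.connectedComponentsWithStats(m); k=[i for i in range(1,n) if 150<st[i][4]<300][0]
cs,_=cv2.findContours((l==k).astype(np.uint8),cv2.RETR_EXTERNAL,cv2.CHAIN_APPROX_NONE); r=cv2.minAreaRect(cs[0]); bp=cv2.boxPoints(r)+[230,205]
W=np.array([onplane('top',*p,.05) for p in bp]); print(W, W.mean(0)); 
for i in range(4): d=W[i]-W[(i+1)%4]; print(np.linalg.norm(d),np.arctan2(d[1],d[0]))
E
```

```text
white [ 13  10  17  17 225] [ 0.496  -0.2257  0.074 ]
blk 17.280487060546875 19.719512939453125 14.607525825500488 [ 0.4913 -0.2183  0.068 ]
block [0.4845 0.2849 0.05  ] yaw -0.2625539426386481 0.035751226608181266
[[0.4613 0.3021 0.05  ]
 [0.5134 0.2882 0.05  ]
 [0.5076 0.2673 0.05  ]
 [0.4556 0.2812 0.05  ]] [0.4845 0.2847 0.05  ]
0.05385042187710602 2.881813240735201
0.021681832655387645 1.30227597787709
0.053818825101749 -0.2610281369938624
0.02161437612800143 -1.8378801266512121
```

```bash
python3 go.py .486 .286 .12 -.262
```

```text
t 8.7 pos [ 0.4963 -0.2228  0.2026] rot [ 3.138e+00 -1.400e-03  6.499e-01] F [0.2 0.3 0.1] j6 [-0.663  0.258] open 0.998
d [ 0.2995 -0.4116  0.0816] roll 0.912 (or -2.23 ) rows 10.311444158379283
```

Emit:
move_arm --motion '[0.2995, -0.4116, 0.05, 0.912, -1, 0.2995, -0.4116, 0.05, 0.912, -1, 0.2995, -0.4116, 0.05, 0.912, -1, 0.2995, -0.4116, 0.05, 0.912, -1, 0.2995, -0.4116, 0.05, 0.912, -1, 0.2995, -0.4116, 0.05, 0.912, -1, 0.2995, -0.4116, 0.05, 0.912, -1, 0.2995, -0.4116, 0.05, 0.912, -1, 0.2995, -0.4116, 0.06, 0.912, -1, 0.2995, -0.4116, 0.08, 0.912, -1, 0.2995, -0.4116, 0.08, 0.912, -1, 0.2995, -0.4116, 0.08, 0.912, -1]'

```text
time_s: 9.9
eef_pos: [0.4831, 0.2895, 0.1179]
tcp_rot: [3.139, 0.001, -0.257]
force: [0.3, 0.2, -0.2]
opening: 1.005
```

```bash
python3 - <<'E'
from h import *
im,d=shot('top','t6')
cv2.imwrite('pics/t6z.png',cv2.resize(im[180:280,190:330,::-1],None,fx=5,fy=5,interpolation=cv2.INTER_CUBIC))
im,d=shot('side','s6')
cv2.imwrite('pics/s6z.png',cv2.resize(im[140:240,220:340,::-1],None,fx=6,fy=6,interpolation=cv2.INTER_CUBIC))
E
python3 go.py .486 .286 .034 -.262
```

```text
t 10.0 pos [0.4849 0.2864 0.1203] rot [ 3.139e+00 -1.700e-03 -2.601e-01] F [-0.4 -0.1  0.1] j6 [0.303 2.134] open 0.996
d [ 0.001  -0.0001  0.0863] roll 0.002 (or -3.14 ) rows 1.726576470751369
```

View pics/t6z.png

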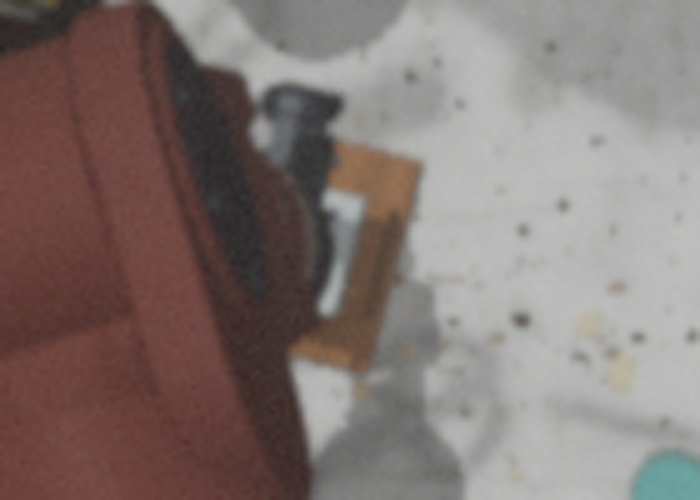

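View pics/s6z.png

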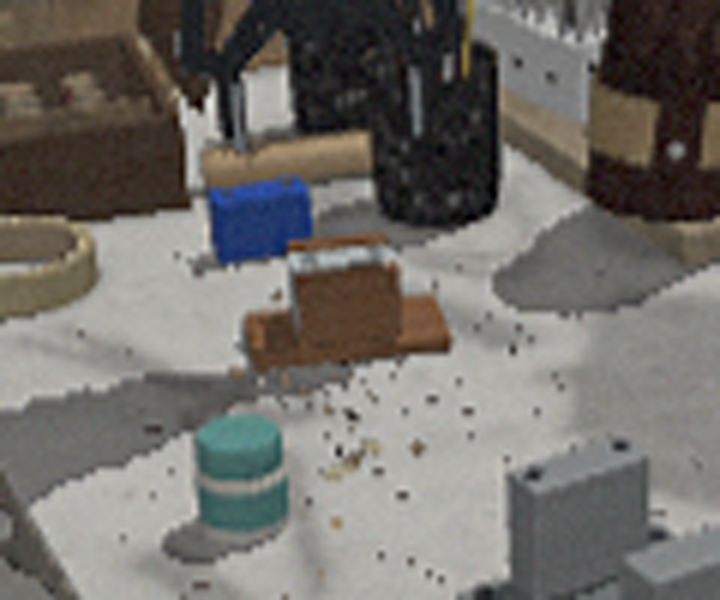

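Emit:
move_arm --motion '[0.001, 0, 0.04, 0, -1, 0.001, 0, 0.07, 0, -1, 0.001, 0, 0.086, 0, -1, 0.001, 0, 0.086, 0, -1, 0.001, 0, 0.086, 0, -1]'

```text
time_s: 10.5
eef_pos: [0.4868, 0.2855, 0.0356]
tcp_rot: [3.14, -0.003, -0.261]
force: [0.5, 0.2, 0.1]
opening: 0.999
```

Emit:
move_arm --motion '[0, 0, 0, 0, 1, 0, 0, 0, 0, 1, 0, 0, 0, 0, 1, 0, 0, 0, 0, 1, 0, 0, 0, 0, 1, 0, 0, 0, 0, 1]' --newtons 40

```text
time_s: 11.1
eef_pos: [0.4882, 0.2859, 0.0378]
tcp_rot: [3.141, -0.006, -0.261]
force: [-0.2, -0.9, 7.3]
opening: 0.67
```

```bash
python3 go.py .486 .286 .034 -.262
```

```text
t 11.1 pos [0.4882 0.2859 0.0378] rot [ 3.141  -0.0055 -0.2609] F [-0.2 -0.9  7.3] j6 [0.3   2.132] open 0.67
d [-0.0021  0.0004  0.0037] roll 0.001 (or -3.141 ) rows 0.08668519679767495
```

Emit:
move_arm --motion '[0, 0, -0.015, 0, 1, 0, 0, -0.03, 0, 1, 0, 0, -0.05, 0, 1, 0, 0, -0.075, 0, 1, 0, 0, -0.1, 0, 1, 0, 0, -0.1, 0, 1]'

```text
time_s: 11.7
eef_pos: [0.49, 0.2869, 0.1432]
tcp_rot: [-3.138, -0.012, -0.261]
force: [0.9, -0.3, -1.3]
opening: 0.672
```

```bash
python3 - <<'E'
from h import *
im,d=shot('side','s7')
cv2.imwrite('pics/s7z.png',cv2.resize(im[100:240,220:360,::-1],None,fx=4,fy=4,interpolation=cv2.INTER_CUBIC))
E
python3 go.py .66 .13 .10 -.262
```

```text
t 11.75 pos [0.4891 0.2866 0.1408] rot [-3.1397 -0.0095 -0.2609] F [ 0.5 -0.6 -2.5] j6 [0.301 2.133] open 0.669
d [0.2051 0.1073 0.0425] roll 0.001 (or -3.14 ) rows 4.706172009626477
```

View pics/s7z.png

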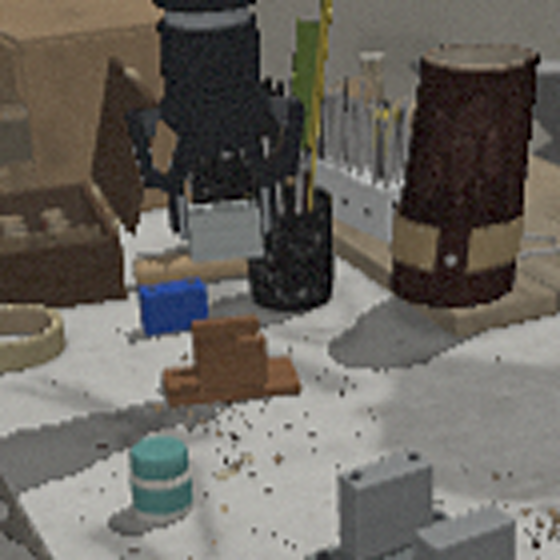

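Emit:
move_arm --motion '[0.205, 0.107, 0.02, 0, 1, 0.205, 0.107, 0.02, 0, 1, 0.205, 0.107, 0.03, 0, 1, 0.205, 0.107, 0.04, 0, 1, 0.205, 0.107, 0.06, 0, 1, 0.205, 0.107, 0.08, 0, 1, 0.205, 0.107, 0.09, 0, 1, 0.205, 0.107, 0.09, 0, 1]'

```text
time_s: 12.55
eef_pos: [0.6585, 0.1306, 0.0501]
tcp_rot: [-3.141, -0.005, -0.261]
force: [-1.4, -0.4, -1.4]
opening: 0.672
```

```bash
python3 go.py .66 .13 .030 -.262
```

```text
t 12.55 pos [0.6585 0.1306 0.0501] rot [-3.1407 -0.0053 -0.2606] F [-1.4 -0.4 -1.4] j6 [0.002 1.833] open 0.672
d [0.0015 0.0002 0.0201] roll 0.001 (or -3.14 ) rows 0.4027914561786617
```

Emit:
move_arm --motion '[0, 0, 0.01, 0, 1, 0, 0, 0.017, 0, 1, 0, 0, 0.0215, 0, 1, 0, 0, 0.0225, 0, 1, 0, 0, 0.0225, 0, 1]'

```text
time_s: 13.05
eef_pos: [0.6587, 0.1308, 0.028]
tcp_rot: [-3.141, -0.006, -0.26]
force: [-0.6, -0.4, -1.9]
opening: 0.675
```

```bash
python3 go.py .66 .13 .028 -.262
```

```text
t 13.05 pos [0.6587 0.1308 0.028 ] rot [-3.1405 -0.0057 -0.2603] F [-0.6 -0.4 -1.9] j6 [0.002 1.833] open 0.675
d [ 0.0015  0.0004 -0.    ] roll 0.002 (or -3.14 ) rows 0.030473850788110435
```

Emit:
move_arm --motion '[0, 0, 0.0015, 0, 1, 0, 0, 0.0025, 0, 1, 0, 0, 0.0025, 0, 1]'

```text
time_s: 13.35
eef_pos: [0.6589, 0.1308, 0.0278]
tcp_rot: [-3.141, -0.006, -0.26]
force: [-8.6, -0.9, 15.0]
opening: 0.669
```

Emit:
move_arm --motion '[0, 0, 0, 0, -1, 0, 0, 0, 0, -1, 0, 0, 0, 0, -1, 0, 0, 0, 0, -1, 0, 0, -0.04, 0, -1, 0, 0, -0.08, 0, -1, 0, 0, -0.12, 0, -1, 0, 0, -0.12, 0, -1]'

```text
time_s: 14.15
eef_pos: [0.6613, 0.1309, 0.1549]
tcp_rot: [-3.138, -0.016, -0.26]
force: [0.6, 0.3, 0.0]
opening: 0.998
```

```bash
python3 - <<'E'
from prof import *
im,d=shot('top','t8')
cv2.imwrite('pics/t8z.png',cv2.resize(im[110:210,250:390,::-1],None,fx=5,fy=5,interpolation=cv2.INTER_CUBIC))
im,d=shot('side','s8')
cv2.imwrite('pics/s8z.png',cv2.resize(im[120:240,300:440,::-1],None,fx=5,fy=5,interpolation=cv2.INTER_CUBIC))
print(projs('top',[[.659,.131,.04],[.659,.131,.0]]),projs('side',[[.659,.131,.04],[.659,.131,.0]]))
E
python3 go.py .659 .131 .15 1.309
```

```text
[[317.9176 157.303 ]
 [318.2803 159.8812]] [[345.7837 191.4984]
 [345.5366 202.8817]]
t 14.25 pos [0.6589 0.1309 0.1489] rot [-3.14   -0.0086 -0.2601] F [-0.3  0.8 -0.2] j6 [0.002 1.833] open 1.003
d [ 0.0001 -0.0002 -0.0011] roll -1.569 (or 1.572 ) rows 10.460933242447942
```

View pics/t8z.png

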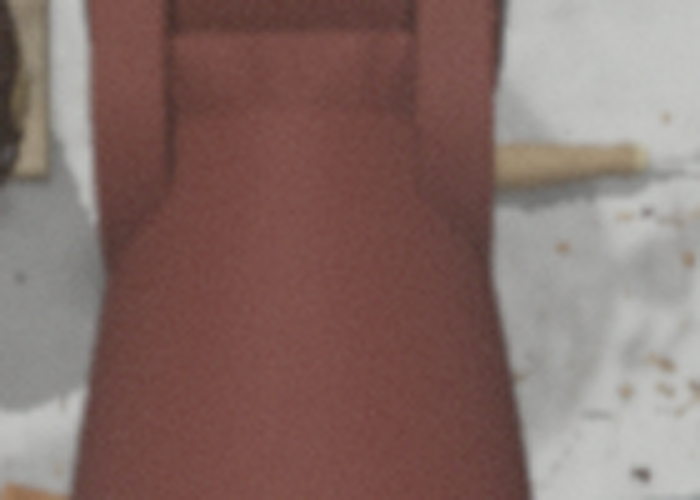

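View pics/s8z.png

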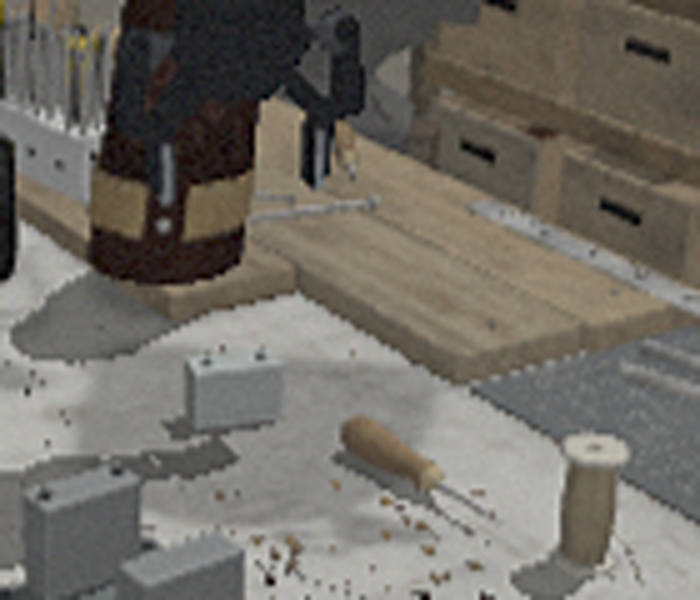

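Emit:
move_arm --motion '[0, 0, 0, -0.15, -1, 0, 0, 0, -0.3, -1, 0, 0, 0, -0.45, -1, 0, 0, 0, -0.6, -1, 0, 0, 0, -0.75, -1, 0, 0, 0, -0.9, -1, 0, 0, 0, -1.05, -1, 0, 0, 0, -1.2, -1, 0, 0, 0, -1.35, -1, 0, 0, 0, -1.5, -1, 0, 0, 0, -1.569, -1, 0, 0, 0, -1.569, -1]'

```text
time_s: 15.45
eef_pos: [0.658, 0.1308, 0.1468]
tcp_rot: [3.136, -0.001, 1.31]
force: [0.6, 1.2, -0.2]
opening: 1.002
```

```bash
python3 go.py .659 .1308 .026 1.311
```

```text
t 15.45 pos [0.658  0.1308 0.1468] rot [ 3.1356e+00 -8.0000e-04  1.3098e+00] F [ 0.6  1.2 -0.2] j6 [0.002 0.263] open 1.002
d [1.000e-04 2.000e-04 1.208e-01] roll -0.001 (or 3.14 ) rows 2.4162773211252078
```

Emit:
move_arm --motion '[0, 0, 0.04, 0, -1, 0, 0, 0.08, 0, -1, 0, 0, 0.11, 0, -1, 0, 0, 0.121, 0, -1, 0, 0, 0.121, 0, -1]'

```text
time_s: 15.95
eef_pos: [0.6569, 0.1307, 0.0234]
tcp_rot: [3.14, 0.0, 1.308]
force: [-1.2, -0.8, -0.2]
opening: 1.002
```

```bash
python3 go.py .659 .1308 .026 1.311
```

```text
t 15.95 pos [0.6569 0.1307 0.0234] rot [3.1397e+00 3.0000e-04 1.3083e+00] F [-1.2 -0.8 -0.2] j6 [0.002 0.265] open 1.002
d [ 0.0006  0.002  -0.0026] roll -0.003 (or 3.139 ) rows 0.06661320772773831
```

Emit:
move_arm --motion '[0.0005, 0.002, -0.003, -0.003, -1, 0.0005, 0.002, -0.003, -0.003, -1, 0.0005, 0.002, -0.003, -0.003, 1, 0.0005, 0.002, -0.003, -0.003, 1, 0.0005, 0.002, -0.003, -0.003, 1, 0.0005, 0.002, -0.003, -0.003, 1, 0.0005, 0.002, -0.003, -0.003, 1, 0.0005, 0.002, -0.003, -0.003, 1, 0.0005, 0.002, -0.003, -0.003, 1]'

```text
time_s: 16.85
eef_pos: [0.6591, 0.1308, 0.0267]
tcp_rot: [3.139, 0.0, 1.311]
force: [-0.0, -0.1, 2.7]
opening: 0.3
```

```bash
python3 go.py .659 .1308 .026 1.311
```

```text
t 16.85 pos [0.6591 0.1308 0.0267] rot [3.1394e+00 1.0000e-04 1.3114e+00] F [-0.  -0.1  2.7] j6 [0.002 0.261] open 0.3
d [ 0.     -0.0002  0.0007] roll 0.0 (or -3.141 ) rows 0.013745073424834175
```

Emit:
move_arm --motion '[0, 0, -0.03, 0, 1, 0, 0, -0.07, 0, 1, 0, 0, -0.1, 0, 1, 0, 0, -0.1, 0, 1]'

```text
time_s: 17.25
eef_pos: [0.6614, 0.1308, 0.1319]
tcp_rot: [3.132, -0.002, 1.311]
force: [0.9, -0.5, -2.0]
opening: 0.297
```

```bash
python3 go.py .481 -.0565 .125 .098
```

```text
t 17.25 pos [0.6614 0.1308 0.1319] rot [ 3.1324e+00 -1.6000e-03  1.3114e+00] F [ 0.9 -0.5 -2. ] j6 [0.002 0.262] open 0.297
d [-0.2273 -0.1264  0.0054] roll 1.213 (or -1.928 ) rows 8.089269543196956
```

```bash
python3 -c "
from rig import env
for _ in range(3): env.capture('side')
"; python3 go.py .481 -.0565 .125 .098
```

```text
t 17.4 pos [0.6583 0.1308 0.1252] rot [3.1411e+00 6.0000e-04 1.3113e+00] F [-0.5 -0.7 -1.9] j6 [0.002 0.262] open 0.298
d [-0.2265 -0.1233  0.0003] roll 1.213 (or -1.928 ) rows 8.088601647748183
```

Emit:
move_arm --motion '[-0.2265, -0.1233, 0, 0.15, 1, -0.2265, -0.1233, 0, 0.3, 1, -0.2265, -0.1233, 0, 0.45, 1, -0.2265, -0.1233, 0, 0.6, 1, -0.2265, -0.1233, 0, 0.75, 1, -0.2265, -0.1233, 0, 0.9, 1, -0.2265, -0.1233, 0, 1.05, 1, -0.2265, -0.1233, 0, 1.213, 1, -0.2265, -0.1233, 0, 1.213, 1, -0.2265, -0.1233, 0, 1.213, 1]'

```text
time_s: 18.4
eef_pos: [0.4803, -0.0562, 0.124]
tcp_rot: [-3.141, 0.002, 0.102]
force: [0.4, 0.3, -1.6]
opening: 0.295
```

```bash
python3 - <<'E'
from prof import *
im,d=env.capture('top')
im,d=shot('top','t9')
cv2.imwrite('pics/t9z.png',cv2.resize(im[180:275,340:500,::-1],None,fx=5,fy=5,interpolation=cv2.INTER_CUBIC))
im,d=shot('side','s9')
cv2.imwrite('pics/s9z.png',cv2.resize(im[140:290,260:400,::-1],None,fx=5,fy=5,interpolation=cv2.INTER_NEAREST)[:600] if 0 else cv2.resize(im[160:280,270:400,::-1],None,fx=5,fy=5,interpolation=cv2.INTER_CUBIC))
E
python3 go.py .481 -.0565 .125 .098
```

```text
t 18.55 pos [ 0.4808 -0.0563  0.1247] rot [3.1412e+00 6.0000e-04 1.0130e-01] F [ 0.1 -0.1 -1.6] j6 [-0.387  1.082] open 0.295
d [ 0.0002  0.0002 -0.0003] roll 0.003 (or -3.138 ) rows 0.021921774112279024
```

View pics/t9z.png

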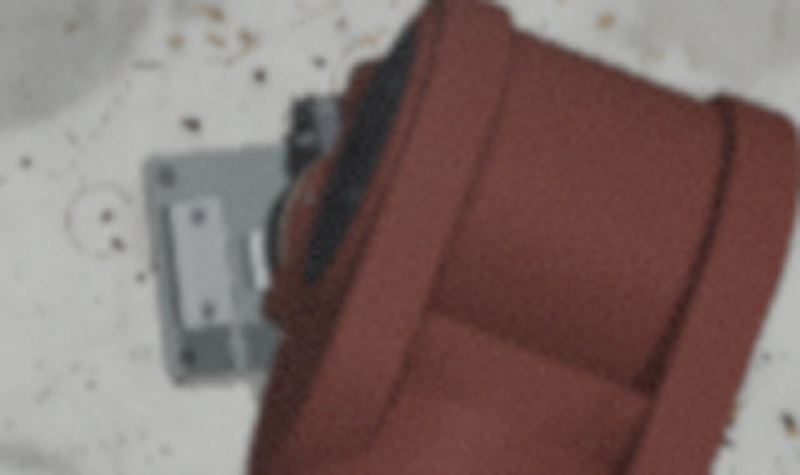

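View pics/s9z.png

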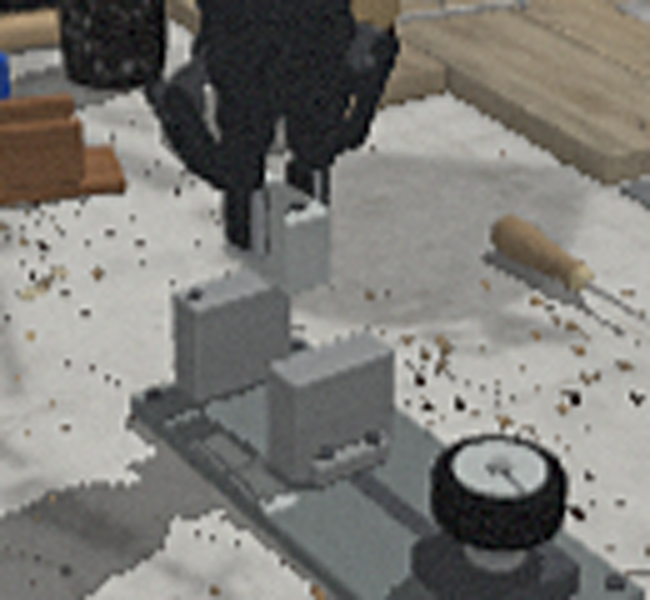

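```bash
python3 - <<'E'
from prof import *
im=np.load('pics/t9.npy').astype(float); j=(.4854,-.1298,.098)
print(projs('top',world(j,[[0,.10165,.138],[.013,.10165,.138],[-.013,.10165,.138],[0,.10165,.098]])))
v=cv2.resize(np.uint8(im)[210:250,375:415,::-1],None,fx=14,fy=14,interpolation=cv2.INTER_NEAREST); cv2.imwrite('pics/t9y.png',v)
for a in(-.013,-.008,-.003,.002):
    print(a,edges(*yprof('top',im,j,a,a+.005,.085,.12,.138),thr=.8))
E
```

```text
[[389.9731 231.8425]
 [389.2866 225.9716]
 [390.6608 237.7239]
 [387.8317 232.0509]]
-0.013 [(95.23, 8.12), (101.65, -4.65), (106.59, 1.52), (112.65, 3.01)]
-0.008 [(95.12, 10.39), (101.42, -6.65), (111.54, 2.73)]
-0.003 [(89.61, -1.92), (95.59, 10.05), (101.98, -5.64), (107.4, 2.17), (112.75, 2.65)]
0.002 [(89.62, -2.23), (95.69, 10.51), (102.06, -6.55), (107.09, 2.13), (113.12, 3.14)]
```

View pics/t9y.png

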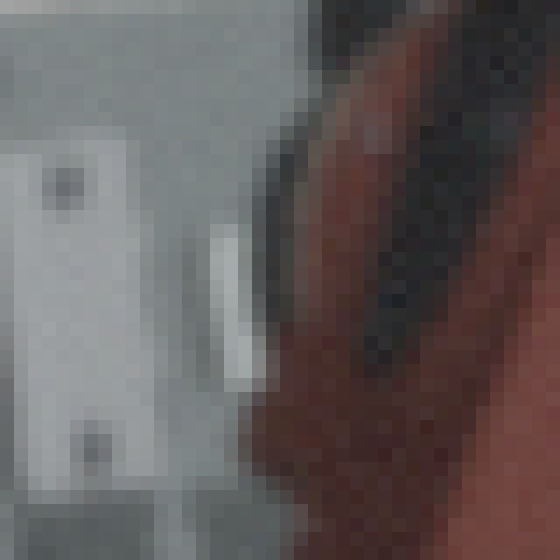

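Emit:
move_arm --motion '[0, 0, 0.015, 0.002, 1, 0, 0, 0.03, 0.002, 1, 0, 0, 0.04, 0.002, 1, 0, 0, 0.05, 0.002, 1, 0, 0, 0.058, 0.002, 1, 0, 0, 0.058, 0.002, 1]'

```text
time_s: 19.15
eef_pos: [0.48, -0.056, 0.0653]
tcp_rot: [-3.141, 0.002, 0.099]
force: [-0.6, 0.5, -1.4]
opening: 0.298
```

```bash
python3 - <<'E'
from h import *
im,d=shot('side','s10')
cv2.imwrite('pics/s10z.png',cv2.resize(im[160:280,270:400,::-1],None,fx=5,fy=5,interpolation=cv2.INTER_CUBIC))
E
python3 go.py .4808 -.0563 .040 .1
```

```text
t 19.2 pos [ 0.4804 -0.0562  0.0662] rot [-3.1415e+00  1.4000e-03  9.9300e-02] F [ 0.3 -0.3 -1.9] j6 [-0.387  1.084] open 0.298
d [0.0004 0.0002 0.0262] roll -0.001 (or 3.141 ) rows 0.5241592187900315
```

View pics/s10z.png

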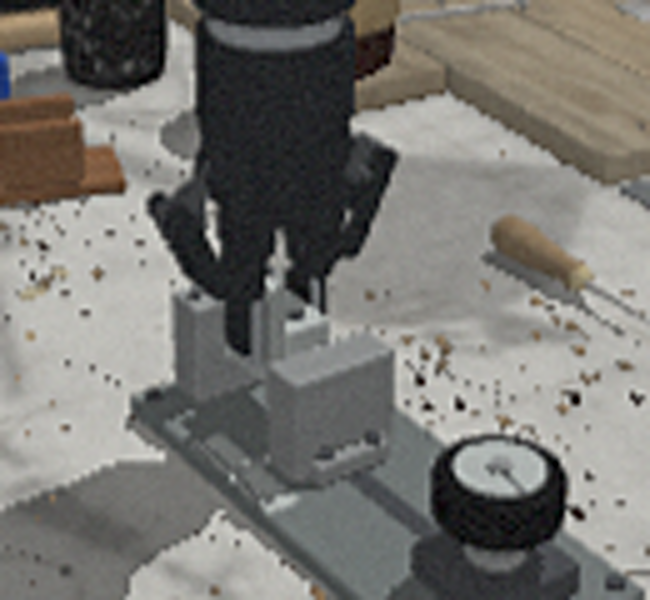

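Emit:
move_arm --motion '[0, 0, 0.01, 0, 1, 0, 0, 0.018, 0, 1, 0, 0, 0.024, 0, 1, 0, 0, 0.0265, 0, 1, 0, 0, 0.0265, 0, 1]'

```text
time_s: 19.7
eef_pos: [0.4801, -0.0561, 0.0393]
tcp_rot: [-3.141, 0.002, 0.099]
force: [0.1, 0.3, -1.4]
opening: 0.294
```

Emit:
move_arm --motion '[0, 0, 0.001, 0, 1, 0, 0, 0.0015, 0, 1, 0, 0, 0.0015, 0, 1]'

```text
time_s: 20.0
eef_pos: [0.4805, -0.0561, 0.0386]
tcp_rot: [-3.142, 0.001, 0.099]
force: [-2.5, 1.3, 4.5]
opening: 0.299
```

Emit:
move_arm --motion '[0, 0, 0, 0, -0.3, 0, 0, 0, 0, -0.3, 0, 0, 0, 0, -0.3, 0, 0, 0, 0, -0.3, 0, 0, -0.02, 0, -0.3, 0, 0, -0.06, 0, -0.3, 0, 0, -0.1, 0, -0.3, 0, 0, -0.14, 0, -0.3, 0, 0, -0.14, 0, -0.3]'

```text
time_s: 20.9
eef_pos: [0.4832, -0.0571, 0.1844]
tcp_rot: [3.138, -0.006, 0.099]
force: [-0.2, -1.5, 0.4]
opening: 0.654
```

```bash
python3 go.py .30 .40 .25 .8
```

```text
t 20.9 pos [ 0.4832 -0.0571  0.1844] rot [ 3.1377 -0.0063  0.0995] F [-0.2 -1.5  0.4] j6 [-0.387  1.084] open 0.654
d [-0.1365 -0.4728 -0.0683] roll -0.701 (or 2.441 ) rows 9.936596272200614
```

Emit:
move_arm --motion '[-0.1365, -0.473, -0.068, -0.7, -0.3, -0.1365, -0.473, -0.068, -0.7, -0.3, -0.1365, -0.473, -0.068, -0.7, -0.3, -0.1365, -0.473, -0.068, -0.7, -0.3, -0.1365, -0.473, -0.068, -0.7, -0.3, -0.1365, -0.473, -0.068, -0.7, -0.3, -0.1365, -0.473, -0.068, -0.7, -0.3, -0.1365, -0.473, -0.068, -0.7, -0.3, -0.1365, -0.473, -0.068, -0.7, -0.3, -0.1365, -0.473, -0.068, -0.7, -0.3, -0.1365, -0.473, -0.068, -0.7, -0.3, -0.1365, -0.473, -0.068, -0.7, -0.3]'

```text
time_s: 22.1
eef_pos: [0.2992, 0.4007, 0.2489]
tcp_rot: [3.135, -0.001, 0.802]
force: [0.7, -0.3, -0.5]
opening: 0.651
```

```bash
python3 gap.py g11 7; python3 - <<'E'
from prof import *
im,d=shot('side','s11')
cv2.imwrite('pics/s11z.png',cv2.resize(im[160:280,270:400,::-1],None,fx=5,fy=5,interpolation=cv2.INTER_CUBIC))
im=np.load('pics/g11.npy').astype(float); j=(.4854,-.1298,.098)
for a in(-.009,0):print('block y',edges(*yprof('top',im,j,a,a+.009,.038,.108,.052),thr=1))
for a in(.047,.065,.083):print('block x',edges(*xprof('top',im,j,a,a+.015,-.03,.03,.052),thr=1))
E
```

```text
[(16.07, 2.7), (40.4, -6.0), (47.06, 3.89)]
[(15.71, 4.04), (40.14, -5.74), (46.32, 7.07), (54.01, -2.02), (60.18, 2.16), (89.38, -1.84), (95.49, 1.77)]
[(15.97, 2.98), (40.27, -6.02), (47.29, 4.47)]
[(104.94, 3.01)]
[(102.34, -2.94)]
[(105.42, 1.62)]
F [ 0.4 -0.2  0.1] T [0.03 0.02 0.05] yaw 0.7980066210155285 pos [0.3004 0.3996 0.2498] 22.5
block y [(39.04, -2.53), (43.71, 7.23), (51.54, -2.36), (57.4, 2.36), (87.17, -2.09), (93.51, 2.07), (100.51, -2.33)]
block y [(38.97, -2.21), (43.63, 6.93), (51.52, -2.5), (58.09, 2.81), (87.2, -2.29), (93.7, 2.03), (100.66, -3.5), (104.67, 1.05)]
block x [(-28.6, -3.47), (-12.63, 6.64), (-3.48, -2.47), (3.47, 2.6), (13.05, -4.07)]
block x [(-28.63, -3.13), (-12.96, 6.92), (13.31, -3.66)]
block x [(-28.47, -2.06), (-13.06, 6.59), (-2.67, -2.37), (3.06, 2.64), (13.28, -4.07)]
```

View pics/g11_z.png

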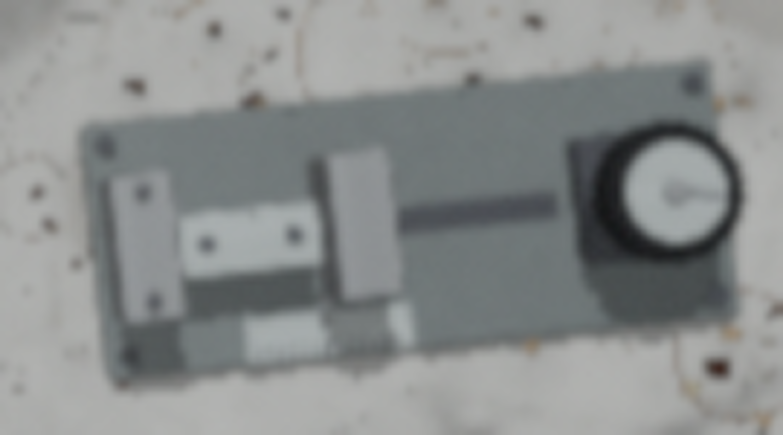

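View pics/s11z.png

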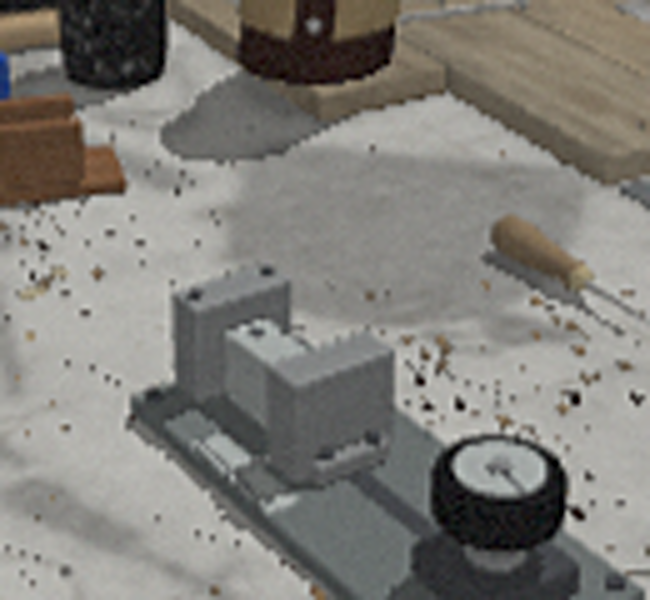

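```bash
python3 - <<'E'
from h import *
a=np.load('pics/top0.npy').astype(int);b=np.load('pics/g11.npy').astype(int)
m=(cv2.GaussianBlur(abs(a-b).max(2).astype(np.float32),(5,5),0)>18).astype(np.uint8)
n,l,st,ce=cv2.connectedComponentsWithStats(m)
for s in st[1:]:
    if s[4]>12: print(s)
print(env.job_done())
E
```

```text
[246 216  18  34 418]
[385 216  30  39 646]
[416 216   8  39 220]
[    0   301   201    99 11325]
[109 351   6   5  22]
the job is handed in; nothing more can be done
None
```

I set the jig with the handwheel, stood the block on its base plate between the two faces, and handed the job in at about 22.5 s of the 64 s allowed.

- **Opening:** I gripped the wheel once and wound the sliding face open to about 25 mm of travel, roughly 6 mm past the mark.
- **Closing:** I wound it back in the closing direction. The first 0.34 rad or so of the turn moved nothing, which is the play being taken up. It then drove the face about 5.8 mm to the mark, and releasing the wheel did not move it.
- **Block:** I lifted it from the case by its end faces and put it down on the clear bench. Then I gripped it again by its 26 mm sides and lowered it onto the base plate, feeling only light contact.

**Last checks, from the top camera:**
- **Setting:** the two ways of reading the travel disagree by nearly 1 mm. The gap between the faces measures 64.3–64.5 mm, which gives 19.3–19.5 mm of travel. The pointer compared directly with the mark gives about 18.4 mm. The mark is less than a pixel wide in the picture, so I set the face between the two readings, at about 19 mm.
- **Block:** it stands upright and lengthways, centred within 1 mm across the jig, with about 3 mm clear at each face.
- **Surroundings:** comparing the first and last pictures, only the case, the jig and the arm show changes. The jar, spool, awl and blue look-alike were not disturbed.

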